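# Hold the desk bin open, then ease its lid shut

## Task

Open the larger of the two desk bins for me with its front lever: with the fingertips on top, press the lever all the way down and keep the lid wide open for at least two seconds while I drop my rubbish in. Then let the lever come up slowly under the fingertips so that the lid settles shut without slamming, and take the hand away. Do not grip the lever or touch the lid itself; leave the bin standing where it is, and leave the smaller bin and the other things alone.

Things in the scene. Friction and masses are not known exactly. Their poses are not given: they have to be found in the camera images.
- big: The larger desk bin, the one to open. Metal box 140 mm deep (x), 160 mm wide (y), rim 165 mm above the desk, lid 8 mm thick on top; stands loose on a foot plate 8 mm thick reaching 91 mm in front of the box. Origin: centre of the box's underside, on the desk. Its -x side is the front with the lever; z is up
- big_pad (a point): Where to press: middle of the top face of the larger bin's steel lever pad, 36 mm (bin's x) by 44 mm (y), 6 mm thick. At rest it is 150 mm above the desk, 70 mm in front of the box wall, and slopes 0.2 rad, outer end higher. Pressed fully this point sinks 25 mm, sloping 0.2 rad the other way. Only the foot plate lies beneath
- big_lever (a joint): Angle of the larger bin's lever, rad: 0 at rest, 0.4 fully down at a firm stop. Its axis is level, along the bin's y, 80 mm in front of the bin's origin and 135 mm up; the pad's middle is 62 mm from it. The pad needs 3 to 8 N of push, less as the lid rises; 15 N more at the stop does no harm. Only the lid's weight pushes it back up
- big_lid (a joint): Angle of the larger bin's lid, rad: 0 shut, 1.2 fully open (lever at its stop). The lid is hinged along the box's rear rim, its front edge rises, and it turns 3 times the lever's angle (lever 0 to 0.4 rad). If the lever is let go, the lid falls shut with a bang in a fraction of a second
- small: The smaller desk bin of the same make, leave it alone; lever pad 100 mm above the desk. Metal box 100 mm deep (x), 100 mm wide (y), rim 115 mm above the desk, lid 8 mm thick on top; stands loose on a foot plate 8 mm thick reaching 91 mm in front of the box. Origin: centre of the box's underside, on the desk. Its -x side is the front with the lever; z is up
- small_lid (a joint): Angle of the smaller bin's lid, rad: 0 shut; it must stay shut
- mug: a white ceramic mug, 80 mm across, 95 mm tall; origin at the centre of its underside; leave it alone
- case: a closed white earbud charging case with rounded edges, 46 (x) x 60 (y) x 24 mm; origin at the centre of its underside; leave it alone
- mouse: a computer mouse, 105 x 60 x 36 mm, long side along its x; origin at the centre of its underside; leave it alone

How it is judged:
By the outcome, as a careful person would: the job done as asked, in the order asked, and still so for the second after the job is handed in, with the robot touching nothing.
It also fails if it takes over 42 s, if anything falls off the work surface, if the arm or the gripper's body presses on something with over 40 N, if the wrist force passes 120 N, or if a joint passes its speed limit or range.

## Robot

A 6-joint arm with a two-finger parallel gripper is mounted at the origin on the work surface. World frame = base frame: x ahead of the robot, y to its left, z up, the work surface at z = 0. Lengths are in m, angles in rad, forces in N, time in s.
With the tool pointing down it reaches from about 0.275 to 0.75 m from the base axis. Payload 10.2 kg.
Tool frame: the origin (TCP) lies at the very end of the fingers, on their centre line; the grasp point (between the pads) lies r.grip_point_offset behind it (r.grip_point_offset is the distance from the TCP to the grasp point, in m); z points along the fingers, y is the line along which they close (so a half turn about z gives the same grasp; the last joint's range is limited). The gripper opens to 85 mm and grips with 20 to 120 N. Pads are 22 mm wide; open, the fingers measure 114 mm over their backs; the gripper's body (76 mm by 85 mm) begins 54 mm behind the grasp point. The pads swing forward as they close: fully open they stand 13 mm farther back than shut.
Start: joints at [0.89, 0.313, 1.498, -0, 1.331, -0.223], TCP at [0.232, 0.471, 0.198] pointing down, gripper open.
Joint ranges: [-2.94, 2.94], [-0.97, 2.17], [0.19, 2.56], [-1.23, 4.37], [0.02, 3.11], [-2.88, 2.88]. Speed limits (rad/s): [2.39, 2.39, 3.01, 3.14, 3.14, 3.14].

## Interface

Orientations are given as a unit quaternion [x, y, z, w].
In Python, from plant import readout, vision, sign_off, r gives the robot as it stands.
- The arm moves only by the tool carry_out, never from a script. Its argument "steps" is a list of rows, each a list of 5 numbers: the finger opening in cm, from 0 to 8.54, then the shift along the tool's x, y, z in cm, then the turn about the tool's z in rad. In form: [[fingers, dx, dy, dz, twist], ...]. A call has exactly 10 rows; each row shifts and turns the commanded pose from where the row before left it, along the tool's axes as they then stand; what a row does not reach is not made up. A row lasts 1/12 s, in which the tool goes at most 41.7 mm and 7.16 degrees, less where a joint would pass 70% of its speed; a pose out of reach is approached as far as the arm can. A call is refused whole if a number of a shift passes 4.17 or a number of a turn 0.125, either way. A call with a gripper value outside its range is refused whole. The fingers move at their own pace and stop on an object; "squeeze" is the grip in N (left out, the last holds). Time passes only in rows, so rows that do not move let the fingers close, or fill a call up. It gives the time, the measured TCP pose, the force, the opening and the grip force at its end, in the units of the state.
- readout.state(): the state, without advancing time (a new reading comes with each control period).
- vision.capture(name): name is "scene" or "top" or "wrist"; returns a dict with "frame" (400x640x3 uint8, red, green, blue), "mtx" (3x3 intrinsics, pixels), "distortion" ([k1, k2, p1, p2, k3] as OpenCV has them; the pictures are not rectified), "pose" (4x4, takes a point from camera to world coordinates); the wrist camera has in their place "mount" (4x4, takes a point from camera to tool coordinates, whose origin is the TCP and whose axes are the flange's). Camera axes: x right, y down, z forward; pixel columns grow to the right and rows downward; lengths in m; the calibration is good to about 2 mm. A picture is of the moment at which its call begins: read the wrist's pose just before it. There is no depth.
- sign_off(): hands the job in; it is judged then, once.
The state is a dict: "t": time; "q": joint angles; "joint_velocities": joint speeds; "tau": joint torques, N m; "position": TCP position; "ee_rot": TCP orientation; "ft_force": force on the tool from outside, world axes, zero at the start; "moment": the same for the moment, N m; "gripper_width": finger opening in m; "grip_force": force on a finger pad.
Only numpy, scipy, OpenCV 4.12 (cv2) and the standard library are available. Lean on these libraries where they do the work, as an engineer would, in place of code of your own. Each camera call takes 0.05 s, during which the arm holds its last target. There are 200 camera calls.

## Working session

There is one attempt and no reset: what is moved stays moved. The work goes in short steps, Python scripts to look and compute and a tool call to move; the robot and the scene stay as the last step left them, time stands still between calls to the robot, and variables do not carry over. Pictures are saved under pics/ and viewed, at most 10 in all, crops included, and the job is handed in when it is done.

Besides the shell and the picture viewer there is one more tool, called after "Emit:" as a command line: name --pt "numbers of a row" for each row, then --argument value for the rest. carry_out: Moves the arm, as the interface text tells. Its arguments: {"type":"object","properties":{"steps":{"type":"array","items":{"type":"array","items":{"type":"number"}}},"squeeze":{"type":"number"}},"required":["steps"]}

```bash
mkdir -p pics; python3 - <<'E'
from plant import readout, vision, r
import cv2,pickle,numpy as np
s=readout.state();print(s['t'],s['position'],s['ee_rot'],s['ft_force'],s['gripper_width'],r.grip_point_offset)
d={n:vision.capture(n) for n in("scene","top")}
pickle.dump(d,open('cap.pkl','wb'))
for n in d:
    cv2.imwrite(f'pics/{n}.png',d[n]['frame'][:,:,::-1]);print(n,d[n]['pose'].round(3).tolist())
E
```

```text
0.0 [0.23185771 0.47071017 0.19754745] [ 2.26901862e-01  9.73917433e-01 -5.50086175e-04 -2.76713473e-04] [ 0.39390529 -0.61906594  0.44617703] 0.08538799722172058 0.0187
scene [[0.83, 0.46, -0.316, 0.858], [0.558, -0.667, 0.494, -0.435], [0.016, -0.586, -0.81, 0.827], [0.0, 0.0, 0.0, 1.0]]
top [[0.007, -0.992, 0.127, 0.447], [-1.0, -0.003, 0.03, -0.04], [-0.03, -0.127, -0.991, 1.139], [0.0, 0.0, 0.0, 1.0]]
```

View pics/scene.png

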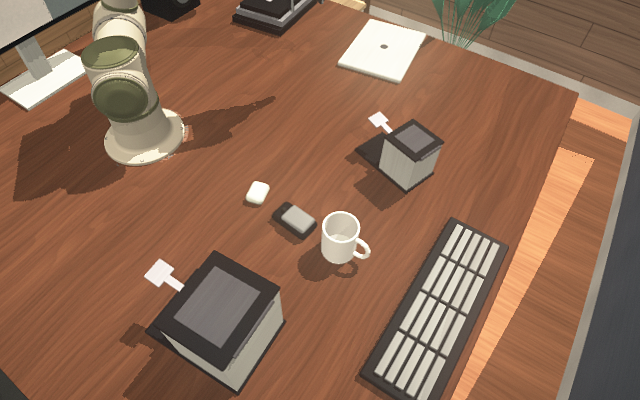

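View pics/top.png

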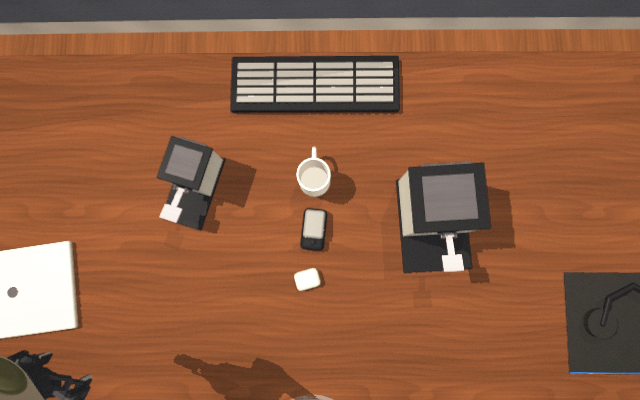

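Scene view: the big bin's lid is near (220,310) and its pad near (158,272). Top view: lid near (443,198), pad near (453,262), and the small bin near (190,165), far away. Next I'll measure the pad in both views, and the lid for yaw.

```bash
cat > h.py <<'E'
import cv2,numpy as np
def ray(c,px,pose=None):
    u=cv2.undistortPoints(np.array([[px]],float),c['mtx'],np.array(c['distortion'],float))[0,0]
    P=c['pose'] if pose is None else pose
    return P[:3,3],P[:3,:3]@np.array([u[0],u[1],1.])
def onz(c,px,z,pose=None):
    o,d=ray(c,px,pose); return o+d*(z-o[2])/d[2]
def tri(a,b):
    (o1,d1),(o2,d2)=a,b
    s=np.linalg.lstsq(np.c_[d1,-d2],o2-o1,rcond=None)[0]
    p,q=o1+s[0]*d1,o2+s[1]*d2
    return (p+q)/2,np.linalg.norm(p-q)
E
python3 - <<'E'
import pickle
from h import *
d=pickle.load(open('cap.pkl','rb'))
def pad(n,x0,y0,x1,y1):
    f=d[n]['frame'][y0:y1,x0:x1].astype(int)
    m=((f.min(2)>150)).astype(np.uint8)
    m=cv2.morphologyEx(cv2.resize(m,None,fx=4,fy=4,interpolation=0),cv2.MORPH_OPEN,np.ones((44,44),np.uint8))
    c=max(cv2.findContours(m,0,1)[0],key=cv2.contourArea)
    M=cv2.moments(c);b=cv2.boxPoints(cv2.minAreaRect(c))
    print(n,M['m00']/16,(b/4+[x0,y0]).round(1).tolist())
    return np.array([M['m10'],M['m01']])/M['m00']/4-.4+[x0,y0]
ps=pad('scene',135,250,190,300);pt=pad('top',430,235,480,280)
print(ps,pt,tri(ray(d['scene'],ps),ray(d['top'],pt)))
print('z.15',onz(d['scene'],ps,.15),onz(d['top'],pt,.15))
# lid outline in top: dark
f=d['top']['frame'];hsv=cv2.cvtColor(f,cv2.COLOR_RGB2HSV)
m=((f.max(2)<70)&(f.max(2).astype(int)-f.min(2)<22)).astype(np.uint8)
m[:, :395]=0;m[:,500:]=0;m[290:]=0;m[:140]=0
v=cv2.cvtColor(m*255,cv2.COLOR_GRAY2BGR)[140:290,390:510]
cv2.imwrite('pics/m.png',np.hstack([cv2.resize(v,None,fx=3,fy=3,interpolation=0),cv2.resize(f[140:290,390:510,::-1],None,fx=3,fy=3,interpolation=2)]))
E
```

```text
scene 382.9375 [[149.2, 262.2], [170.0, 262.2], [170.0, 283.0], [149.2, 283.0]]
top 304.125 [[443.2, 255.2], [463.0, 255.2], [463.0, 271.0], [443.2, 271.0]]
[159.62390376 272.70225233] [452.69417386 262.73948829] (array([ 0.4434301 , -0.30716098,  0.14631724]), np.float64(0.0021210168169498458))
z.15 [ 0.44643506 -0.3070743   0.15      ] [ 0.44281851 -0.30705132  0.15      ]
```

View pics/m.png

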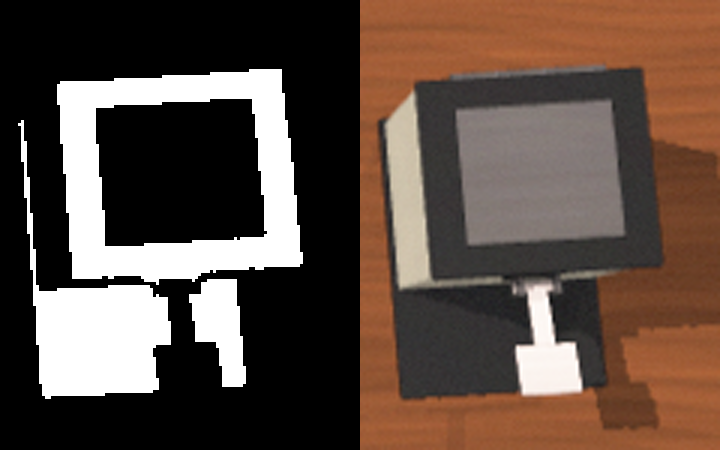

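The crop shows the lid quad with top-view corners (409.3,167.3), (484,163.3), (490.3,228.3), (414.3,232.7); the pad sits below its front edge. From these I get the yaw and a predicted pad position.

```bash
python3 - <<'E'
import pickle
from h import *
from plant import readout
from scipy.spatial.transform import Rotation as R
d=pickle.load(open('cap.pkl','rb'))['top']
P=np.array([onz(d,p,.173) for p in [(409.3,167.3),(484,163.3),(490.3,228.3),(414.3,232.7)]])
print(P.round(4)); print('sides',[np.linalg.norm(P[i]-P[i-1]).round(4) for i in range(4)])
bx=(P[0]+P[1]-P[2]-P[3])/2; by=(P[0]+P[3]-P[1]-P[2])/2
print(np.arctan2(bx[1],bx[0]),np.arctan2(-by[0],by[1]))
c=P.mean(0);bx/=np.linalg.norm(bx);print('pred pad',c-bx*.14,c)
s=readout.state();print(R.from_quat(s['ee_rot']).as_matrix().round(3))
E
```

```text
[[ 0.6482 -0.2134  0.173 ]
 [ 0.6573 -0.3751  0.173 ]
 [ 0.5161 -0.3828  0.173 ]
 [ 0.506  -0.2213  0.173 ]]
sides [np.float64(0.1424), np.float64(0.162), np.float64(0.1414), np.float64(0.1618)]
0.05477146401888641 0.05945744190261836
pred pad [ 0.44212262 -0.30580469  0.173     ] [ 0.58191268 -0.29814052  0.173     ]
[[-0.897  0.442 -0.001]
 [ 0.442  0.897 -0.001]
 [ 0.    -0.001 -1.   ]]
```

Lid sides measure 142 x 162 mm against 140 x 160, and the pad from the lid agrees with the triangulation. So the pad is at about (0.4425, -0.3065) and bin yaw is 0.057. I'll travel high with the fingers closed.

Emit:
carry_out --pt "0 -0.8 -0.9 -0.6 0" --pt "0 -1.8 -2 -0.6 0" --pt "0 -1.8 -2 -0.6 0" --pt "0 -1.8 -2 -0.6 0" --pt "0 -1.8 -2 -0.6 0" --pt "0 -1.8 -2 -0.5 0" --pt "0 -1.8 -2 -0.5 0" --pt "0 -1.8 -2 -0.5 0" --pt "0 -1.8 -2 -0.5 0" --pt "0 -1.8 -2 -0.5 0" --squeeze 20

```text
t: 0.93
position: [0.3008, 0.2245, 0.2535]
ee_rot: [0.227, 0.974, -0.0, 0.0]
ft_force: [0.8, -0.2, -0.6]
gripper_width: 0.0003
grip_force: 0.0
```

Emit:
carry_out --pt "0 -1.8 -2 0 0" --pt "0 -1.8 -2 0 0" --pt "0 -1.8 -2 0 0" --pt "0 -1.8 -2 0 0" --pt "0 -1.8 -2 0 0" --pt "0 -1.8 -2 0 0" --pt "0 -1.8 -2 0 0" --pt "0 -1.8 -2 0 0" --pt "0 -1.8 -2 0 0" --pt "0 -1.8 -2 0 0"

```text
t: 1.77
position: [0.3736, -0.0343, 0.2533]
ee_rot: [0.227, 0.974, -0.0, 0.0]
ft_force: [-0.3, 0.7, 0.7]
gripper_width: -0.0002
grip_force: 0.0
```

Emit:
carry_out --pt "0 -1.8 -2 0 0" --pt "0 -1.8 -2 0 0" --pt "0 -1.8 -2 0 0" --pt "0 -1.8 -2 0 0" --pt "0 -1.8 -2 0 0" --pt "0 -1.8 -2 0 0" --pt "0 -1.5 -2 0 0" --pt "0 -1 -1.5 0 0" --pt "0 0 0 0 0" --pt "0 0 0 0 0"

```text
t: 2.6
position: [0.4242, -0.2309, 0.253]
ee_rot: [0.228, 0.974, 0.0, -0.0]
ft_force: [-0.1, -0.2, -1.3]
gripper_width: 0.0002
grip_force: 0.0
```

Emit:
carry_out --pt "0 0 0 0 -0.08" --pt "0 0 0 0 -0.08" --pt "0 0 0 0 -0.08" --pt "0 0 0 0 -0.08" --pt "0 0 0 0 -0.08" --pt "0 0 0 0 -0.08" --pt "0 0 0 0 -0.035" --pt "0 0 0 0 0" --pt "0 0 0 0 0" --pt "0 0 0 0 0"

```text
t: 3.43
position: [0.4247, -0.2301, 0.2533]
ee_rot: [-0.028, 1.0, -0.0, 0.0]
ft_force: [-0.6, -1.0, -0.8]
gripper_width: -0.0003
grip_force: 0.0
```

```bash
cat > w.py <<'E'
from plant import readout,vision
from h import *
from scipy.spatial.transform import Rotation as R
import sys
s=readout.state();w=vision.capture('wrist')
M=R.from_quat(s['ee_rot']).as_matrix();p=np.array(s['position'])
print(s['t'],p.round(4),np.round(s['ft_force'],2),s['gripper_width']);print(M.round(3).tolist())
print('tool delta cm to pad-top',(M.T@(np.array([.4425,-.3065,.150])-p)*100).round(2))
T=np.eye(4);T[:3,:3]=M;T[:3,3]=p;Pw=T@w['mount']
f=w['frame'].copy()
for q in([.4425,-.3065,.15],list(p)):
    uv=cv2.projectPoints(np.array([q]),cv2.Rodrigues(Pw[:3,:3].T)[0],-Pw[:3,:3].T@Pw[:3,3],w['mtx'],np.array(w['distortion'],float))[0].ravel();print(uv)
cv2.imwrite(sys.argv[1],f[:,:,::-1])
E
python3 w.py pics/w1.png
```

```text
3.4333 [ 0.4247 -0.2301  0.2533] [-0.56 -1.01 -0.8 ] -0.00025170018843205186
[[-0.998, -0.056, 0.0], [-0.056, 0.998, -0.0], [-0.0, -0.0, -1.0]]
tool delta cm to pad-top [-1.34 -7.73 10.33]
[244.63580607 198.67867701]
[317.89213706 227.08590826]
```

View pics/w1.png

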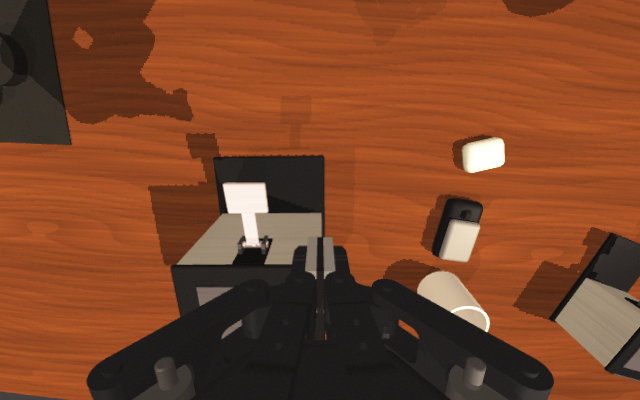

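The wrist view shows the pad centre at (246,197.5) against a predicted (245,199), so it is confirmed to about 1 mm. I'll move over it and down to about 12 mm above.

Emit:
carry_out --pt "0 -0.1 -0.6 0 0" --pt "0 -0.2 -1.2 0 0" --pt "0 -0.2 -1.3 0 0" --pt "0 -0.2 -1.3 0 0" --pt "0 -0.2 -1.3 0 0" --pt "0 -0.2 -1.3 0 0" --pt "0 -0.1 -0.7 0 0" --pt "0 0 0 0 0" --pt "0 0 0 0 0" --pt "0 0 0 0 0"

```text
t: 4.32
position: [0.4412, -0.3064, 0.2531]
ee_rot: [-0.029, 1.0, 0.0, -0.0]
ft_force: [-0.5, 0.5, -0.3]
gripper_width: -0.0003
grip_force: 0.0
```

Emit:
carry_out --pt "0 0 0 0.8 0" --pt "0 0 0 1.2 0" --pt "0 0 0 1.4 0" --pt "0 0 0 1.4 0" --pt "0 0 0 1.4 0" --pt "0 0 0 1.2 0" --pt "0 0 0 0.8 0" --pt "0 0 0 0.6 0" --pt "0 0 0 0.2 0" --pt "0 0 0 0 0"

```text
t: 5.15
position: [0.4413, -0.3066, 0.163]
ee_rot: [-0.029, 1.0, 0.0, -0.0]
ft_force: [-0.0, -1.1, -0.2]
gripper_width: 0.0
grip_force: 0.0
```

```bash
python3 w.py pics/w2.png
```

```text
5.15 [ 0.4413 -0.3066  0.163 ] [-0.01 -1.06 -0.15] 1.2786408162245133e-05
[[-0.998, -0.057, -0.0], [-0.057, 0.998, 0.0], [0.0, 0.0, -1.0]]
tool delta cm to pad-top [-0.13 -0.    1.3 ]
[317.99116711 221.3917679 ]
[317.89340647 227.08399707]
```

View pics/w2.png

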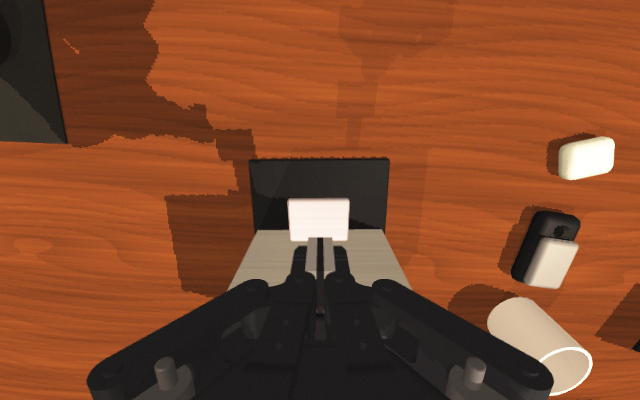

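Fingertips are centred over the pad (tip column 319, pad columns 289–349). Pressing slowly now.

Emit:
carry_out --pt "0 0 0 0.3 0" --pt "0 0 0 0.3 0" --pt "0 0 0 0.2 0" --pt "0 0 0 0.1 0" --pt "0 0 0 0.1 0" --pt "0 0 0 0.1 0" --pt "0 0 0 0.15 0" --pt "0 0 0 0.15 0" --pt "0 0 0 0.15 0" --pt "0 0 0 0.15 0"

```text
t: 6.03
position: [0.4413, -0.3067, 0.1459]
ee_rot: [-0.029, 1.0, -0.0, 0.0]
ft_force: [-0.3, -0.9, -0.1]
gripper_width: -0.0
grip_force: 0.0
```

Emit:
carry_out --pt "0 0 0 0.15 0" --pt "0 0 0 0.15 0" --pt "0 0 0 0.15 0" --pt "0 0 0 0.15 0" --pt "0 0 0 0.15 0" --pt "0 0 0 0.15 0" --pt "0 0 0 0.15 0" --pt "0 0 0 0.15 0" --pt "0 0 0 0.1 0" --pt "0 0 0 0.1 0"

```text
t: 6.87
position: [0.4413, -0.3067, 0.132]
ee_rot: [-0.029, 1.0, -0.0, -0.0]
ft_force: [0.9, 0.3, 0.7]
gripper_width: 0.0002
grip_force: 0.0
```

No push felt at 0.132, where contact was due at 0.152. I'll look.

```bash
python3 - <<'E'
from plant import vision
import cv2,numpy as np,pickle
d={n:vision.capture(n) for n in('scene','wrist')};pickle.dump(d,open('cap2.pkl','wb'))
a=cv2.resize(d['scene']['frame'][190:390,100:300],(400,400),interpolation=2)
b=d['wrist']['frame'][100:300,220:420];b=cv2.resize(b,(400,400),interpolation=2)
cv2.imwrite('pics/c3.png',np.hstack([a,b])[:,:,::-1])
E
```

```text
(no output)
```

View pics/c3.png

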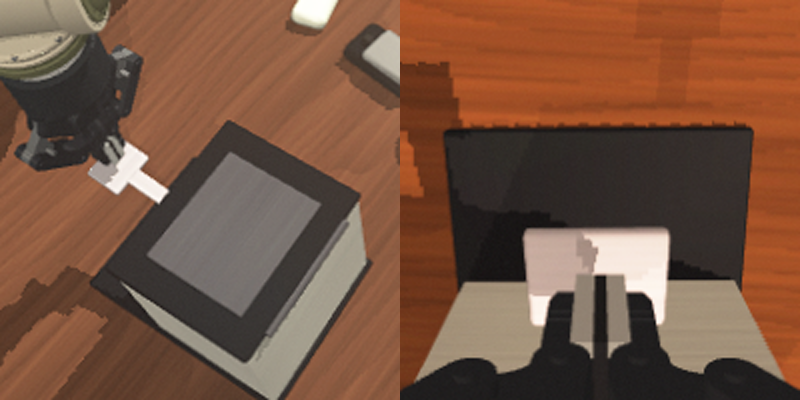

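```bash
python3 - <<'E'
import pickle
from h import *
from plant import readout
from scipy.spatial.transform import Rotation as R
d=pickle.load(open('cap2.pkl','rb'));s=readout.state()
M=R.from_quat(s['ee_rot']).as_matrix();p=np.array(s['position'])
T=np.eye(4);T[:3,:3]=M;T[:3,3]=p
w=d['wrist'];w['pose']=T@w['mount'];print(w['mount'].round(3).tolist(),w['mtx'][0,0],p,s['ft_force'],s['q'])
def proj(c,q):
    P=c['pose'];return cv2.projectPoints(np.array([q],float),cv2.Rodrigues(P[:3,:3].T)[0],-P[:3,:3].T@P[:3,3],c['mtx'],np.array(c['distortion'],float))[0].ravel().round(1)
for x in(-.011,0,.011):
  for z in(0,-.01,-.02,-.03):
    q=p+M@[x,0,z];print(x,z,'wrist',proj(w,q),'scene crop',(proj(d['scene'],q)-[100,190])*2)
E
```

```text
[[-0.0, -0.953, -0.304, 0.077], [1.0, -0.0, 0.001, 0.001], [-0.001, -0.304, 0.953, -0.175], [0.0, 0.0, 0.0, 1.0]] 280.19503323184887 [ 0.44122176 -0.30665912  0.13193487] [ 0.21741377 -0.39856415  1.0785025 ] [-8.25527660e-01  3.99644198e-01  1.55544471e+00 -3.88675131e-05
  1.18674615e+00 -2.45350607e+00]
-0.011 0 wrist [317.9 241.7] scene crop [130.  176.6]
-0.011 -0.01 wrist [317.8 248.6] scene crop [127.  171.8]
-0.011 -0.02 wrist [317.8 256.3] scene crop [124.  166.8]
-0.011 -0.03 wrist [317.7 264.9] scene crop [120.8 161.8]
0 0 wrist [317.9 227.1] scene crop [121.2 171. ]
0 -0.01 wrist [317.8 233.4] scene crop [118.2 166.2]
0 -0.02 wrist [317.7 240.4] scene crop [115.  161.2]
0 -0.03 wrist [317.6 248.2] scene crop [111.8 156. ]
0.011 0 wrist [317.9 211.9] scene crop [112.6 165.4]
0.011 -0.01 wrist [317.8 217.5] scene crop [109.4 160.4]
0.011 -0.02 wrist [317.7 223.8] scene crop [106.2 155.4]
0.011 -0.03 wrist [317.6 230.8] scene crop [102.8 150.4]
```

```bash
python3 - <<'E'
import pickle,cv2,numpy as np
d=pickle.load(open('cap2.pkl','rb'))
a=cv2.resize(d['scene']['frame'][240:300,130:190],(400,400),interpolation=2)
b=cv2.resize(d['wrist']['frame'][200:260,290:350],(400,400),interpolation=2)
cv2.imwrite('pics/c4.png',np.hstack([a,b])[:,:,::-1])
E
```

```text
(no output)
```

View pics/c4.png

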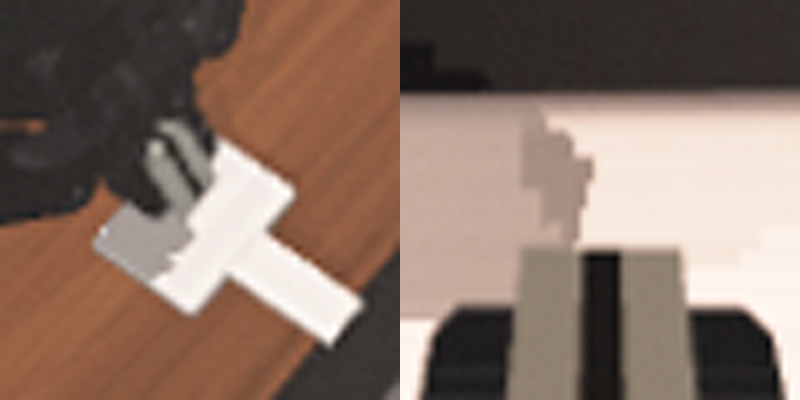

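In the scene zoom the fingertips end at about (159,269.7), above the pad; in the wrist view they end at (320,237). Both rays put the visible tips about 36 mm short of the reported TCP. That leaves about 16 mm to contact, expected at TCP z ≈ 0.116. I'll continue down, watching the force.

Emit:
carry_out --pt "0 0 0 0.15 0" --pt "0 0 0 0.15 0" --pt "0 0 0 0.15 0" --pt "0 0 0 0.15 0" --pt "0 0 0 0.15 0" --pt "0 0 0 0.15 0" --pt "0 0 0 0.15 0" --pt "0 0 0 0.15 0" --pt "0 0 0 0.15 0" --pt "0 0 0 0.15 0"

```text
t: 7.8
position: [0.4412, -0.3068, 0.1174]
ee_rot: [-0.029, 1.0, -0.0, -0.0]
ft_force: [-1.9, 0.8, 6.1]
gripper_width: 0.0
grip_force: 2.6
```

Contact: 6 N at 0.117, as predicted. Full press should come near 0.092.

Emit:
carry_out --pt "0 0 0 0.1 0" --pt "0 0 0 0.15 0" --pt "0 0 0 0.2 0" --pt "0 0 0 0.2 0" --pt "0 0 0 0.2 0" --pt "0 0 0 0.2 0" --pt "0 0 0 0.2 0" --pt "0 0 0 0.2 0" --pt "0 0 0 0.15 0" --pt "0 0 0 0.1 0"

```text
t: 8.63
position: [0.4409, -0.307, 0.1003]
ee_rot: [-0.029, 1.0, -0.0, -0.0]
ft_force: [-2.9, -0.5, 4.9]
gripper_width: 0.0
grip_force: 2.3
```

Emit:
carry_out --pt "0 0 0 0.1 0" --pt "0 0 0 0.1 0" --pt "0 0 0 0.1 0" --pt "0 0 0 0.05 0" --pt "0 0 0 0.05 0" --pt "0 0 0 0.05 0" --pt "0 0 0 0.05 0" --pt "0 0 0 0.03 0" --pt "0 0 0 0.03 0" --pt "0 0 0 0 0"

```text
t: 9.47
position: [0.4414, -0.3066, 0.0944]
ee_rot: [-0.029, 1.0, 0.0, 0.0]
ft_force: [-0.9, -1.1, 1.7]
gripper_width: 0.0001
grip_force: 0.7
```

Emit:
carry_out --pt "0 0 0 0.05 0" --pt "0 0 0 0.05 0" --pt "0 0 0 0.05 0" --pt "0 0 0 0.05 0" --pt "0 0 0 0.05 0" --pt "0 0 0 0 0" --pt "0 0 0 0 0" --pt "0 0 0 0 0" --pt "0 0 0 0 0" --pt "0 0 0 0 0"

```text
t: 10.3
position: [0.4416, -0.3069, 0.0934]
ee_rot: [-0.029, 1.0, -0.001, 0.001]
ft_force: [-3.1, 2.1, 13.8]
gripper_width: 0.0002
grip_force: 7.0
```

At the stop with 14 N (commanded 1 mm past it). I'll hold, and check the lid.

Emit:
carry_out --pt "0 0 0 0 0" --pt "0 0 0 0 0" --pt "0 0 0 0 0" --pt "0 0 0 0 0" --pt "0 0 0 0 0" --pt "0 0 0 0 0" --pt "0 0 0 0 0" --pt "0 0 0 0 0" --pt "0 0 0 0 0" --pt "0 0 0 0 0"

```text
t: 11.13
position: [0.4416, -0.3068, 0.0934]
ee_rot: [-0.029, 1.0, -0.001, 0.001]
ft_force: [-3.1, 2.6, 14.2]
gripper_width: -0.0002
grip_force: 7.0
```

```bash
python3 - <<'E'
from plant import vision
import cv2,numpy as np
a=vision.capture('scene')['frame'][190:390,100:300];b=vision.capture('top')['frame'][130:290,360:520]
cv2.imwrite('pics/c5.png',np.hstack([cv2.resize(x,(400,400),interpolation=2) for x in(a,b)])[:,:,::-1])
E
```

```text
(no output)
```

View pics/c5.png

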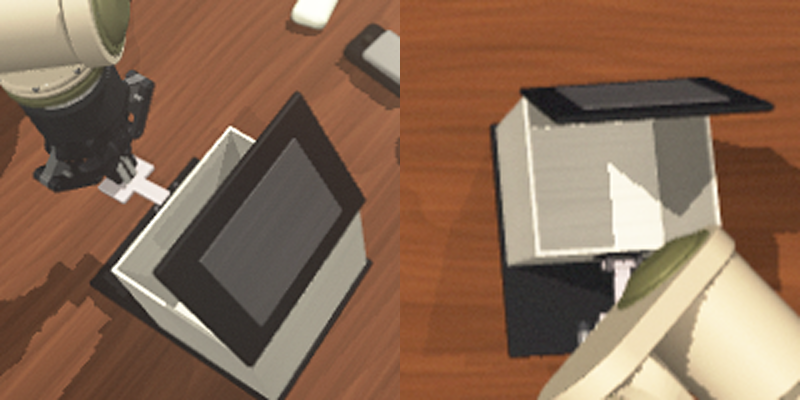

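Both views show the lid wide open and the bin in place. I'll hold about 1.7 s more, then ease up at 6 mm/s, slower at the end.

Emit:
carry_out --pt "0 0 0 0 0" --pt "0 0 0 0 0" --pt "0 0 0 0 0" --pt "0 0 0 0 0" --pt "0 0 0 0 0" --pt "0 0 0 0 0" --pt "0 0 0 0 0" --pt "0 0 0 0 0" --pt "0 0 0 0 0" --pt "0 0 0 0 0"

```text
t: 12.07
position: [0.4417, -0.3069, 0.0934]
ee_rot: [-0.029, 1.0, -0.001, 0.001]
ft_force: [-3.0, 2.9, 12.8]
gripper_width: 0.0002
grip_force: 7.0
```

Emit:
carry_out --pt "0 0 0 0 0" --pt "0 0 0 0 0" --pt "0 0 0 0 0" --pt "0 0 0 0 0" --pt "0 0 0 0 0" --pt "0 0 0 0 0" --pt "0 0 0 0 0" --pt "0 0 0 0 0" --pt "0 0 0 0 0" --pt "0 0 0 0 0"

```text
t: 12.9
position: [0.4417, -0.3069, 0.0935]
ee_rot: [-0.029, 1.0, -0.001, 0.001]
ft_force: [-3.0, 1.4, 15.0]
gripper_width: -0.0001
grip_force: 7.0
```

Emit:
carry_out --pt "0 0 0 -0.05 0" --pt "0 0 0 -0.05 0" --pt "0 0 0 -0.05 0" --pt "0 0 0 -0.05 0" --pt "0 0 0 -0.05 0" --pt "0 0 0 -0.05 0" --pt "0 0 0 -0.05 0" --pt "0 0 0 -0.05 0" --pt "0 0 0 -0.05 0" --pt "0 0 0 -0.05 0"

```text
t: 13.73
position: [0.441, -0.3066, 0.0969]
ee_rot: [-0.029, 1.0, 0.0, -0.0]
ft_force: [-0.9, -0.6, 1.8]
gripper_width: -0.0001
grip_force: 0.9
```

Emit:
carry_out --pt "0 0 0 -0.05 0" --pt "0 0 0 -0.05 0" --pt "0 0 0 -0.05 0" --pt "0 0 0 -0.05 0" --pt "0 0 0 -0.05 0" --pt "0 0 0 -0.05 0" --pt "0 0 0 -0.05 0" --pt "0 0 0 -0.05 0" --pt "0 0 0 -0.05 0" --pt "0 0 0 -0.05 0"

```text
t: 14.57
position: [0.4413, -0.3067, 0.1021]
ee_rot: [-0.029, 1.0, -0.0, -0.0]
ft_force: [-3.5, 1.1, 3.9]
gripper_width: 0.0003
grip_force: 1.6
```

Emit:
carry_out --pt "0 0 0 -0.05 0" --pt "0 0 0 -0.05 0" --pt "0 0 0 -0.05 0" --pt "0 0 0 -0.05 0" --pt "0 0 0 -0.05 0" --pt "0 0 0 -0.05 0" --pt "0 0 0 -0.05 0" --pt "0 0 0 -0.05 0" --pt "0 0 0 -0.05 0" --pt "0 0 0 -0.05 0"

```text
t: 15.4
position: [0.4414, -0.3067, 0.1071]
ee_rot: [-0.029, 1.0, -0.0, 0.0]
ft_force: [-1.1, 1.1, 2.9]
gripper_width: -0.0002
grip_force: 1.7
```

Emit:
carry_out --pt "0 0 0 -0.05 0" --pt "0 0 0 -0.05 0" --pt "0 0 0 -0.05 0" --pt "0 0 0 -0.05 0" --pt "0 0 0 -0.05 0" --pt "0 0 0 -0.05 0" --pt "0 0 0 -0.05 0" --pt "0 0 0 -0.05 0" --pt "0 0 0 -0.05 0" --pt "0 0 0 -0.05 0"

```text
t: 16.23
position: [0.4414, -0.3068, 0.1121]
ee_rot: [-0.029, 1.0, -0.0, 0.0]
ft_force: [2.6, -0.4, 3.4]
gripper_width: -0.0003
grip_force: 1.8
```

Emit:
carry_out --pt "0 0 0 -0.04 0" --pt "0 0 0 -0.04 0" --pt "0 0 0 -0.04 0" --pt "0 0 0 -0.04 0" --pt "0 0 0 -0.04 0" --pt "0 0 0 -0.04 0" --pt "0 0 0 -0.04 0" --pt "0 0 0 -0.04 0" --pt "0 0 0 -0.04 0" --pt "0 0 0 -0.04 0"

```text
t: 17.07
position: [0.4413, -0.3067, 0.116]
ee_rot: [-0.029, 1.0, -0.0, 0.0]
ft_force: [3.4, -0.6, 3.7]
gripper_width: 0.0003
grip_force: 1.9
```

Emit:
carry_out --pt "0 0 0 -0.03 0" --pt "0 0 0 -0.03 0" --pt "0 0 0 -0.03 0" --pt "0 0 0 -0.03 0" --pt "0 0 0 -0.03 0" --pt "0 0 0 -0.03 0" --pt "0 0 0 -0.03 0" --pt "0 0 0 -0.03 0" --pt "0 0 0 -0.03 0" --pt "0 0 0 -0.03 0"

```text
t: 17.9
position: [0.4411, -0.3066, 0.1189]
ee_rot: [-0.029, 1.0, 0.0, -0.0]
ft_force: [1.5, -0.8, 2.2]
gripper_width: 0.0
grip_force: 1.1
```

Emit:
carry_out --pt "0 0 0 -0.03 0" --pt "0 0 0 -0.03 0" --pt "0 0 0 -0.03 0" --pt "0 0 0 -0.03 0" --pt "0 0 0 -0.03 0" --pt "0 0 0 -0.03 0" --pt "0 0 0 -0.03 0" --pt "0 0 0 -0.03 0" --pt "0 0 0 -0.03 0" --pt "0 0 0 -0.03 0"

```text
t: 18.73
position: [0.4412, -0.3067, 0.122]
ee_rot: [-0.029, 1.0, 0.0, -0.0]
ft_force: [0.5, -0.8, 0.2]
gripper_width: 0.0001
grip_force: 0.0
```

The force is gone, so the lid is shut. I'll lift away straight up.

Emit:
carry_out --pt "0 0 0 -0.1 0" --pt "0 0 0 -0.3 0" --pt "0 0 0 -0.8 0" --pt "0 0 0 -1.3 0" --pt "0 0 0 -1.5 0" --pt "0 0 0 -1.5 0" --pt "0 0 0 -1.5 0" --pt "0 0 0 -1.5 0" --pt "0 0 0 -1 0" --pt "0 0 0 -0.5 0"

```text
t: 19.57
position: [0.4416, -0.307, 0.2239]
ee_rot: [-0.029, 1.0, -0.001, 0.001]
ft_force: [-0.0, -0.2, -0.3]
gripper_width: -0.0001
grip_force: 0.0
```

Emit:
carry_out --pt "0 0.6 0.5 -0.5 0" --pt "0 1.2 1 -0.5 0" --pt "0 1.2 1.2 -0.5 0" --pt "0 1.2 1.2 -0.5 0" --pt "0 1 1 0 0" --pt "0 0.5 0.5 0 0" --pt "0 0 0 0 0" --pt "0 0 0 0 0" --pt "0 0 0 0 0" --pt "0 0 0 0 0"

```text
t: 20.4
position: [0.3815, -0.2564, 0.2417]
ee_rot: [-0.029, 1.0, 0.0, -0.0]
ft_force: [0.3, 0.6, -0.3]
gripper_width: -0.0001
grip_force: 0.0
```

```bash
python3 - <<'E'
from plant import vision
import cv2,numpy as np,pickle
b=vision.capture('top');a=vision.capture('scene')
cv2.imwrite('pics/c6.png',np.hstack([cv2.resize(a['frame'],(400,250),interpolation=3),cv2.resize(b['frame'],(400,250),interpolation=3)])[:,:,::-1])
E
```

```text
(no output)
```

View pics/c6.png

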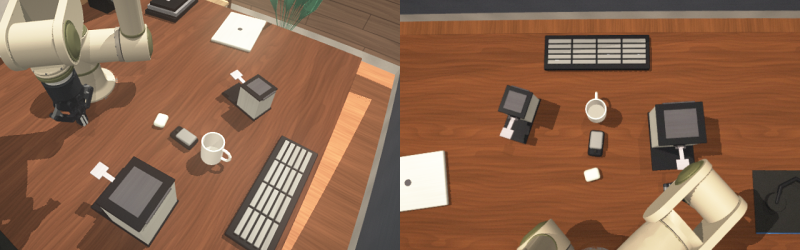

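The lid is shut, the lever is up (scene pad at about (101,171) of the half-size view), the hand is clear, and everything stands where it was.

```bash
python3 -c "
from plant import sign_off
print(sign_off())"
```

```text
the job is handed in; nothing more can be done
None
```

I opened the larger bin with its lever, held it fully open for about 2.6 s, let the lid settle shut gently, and moved the hand away; nothing else was touched, and the job was handed in at about 20 s.

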